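# Put away a sleigh side and close the stock box

### The job

Put the loose wooden sleigh side away in the stock box: lay it flat, seat rail up, in the compartment that holds the side of the same hand (its match, not its mirror image), beside that one and not on top of it; both stored sides must stay flat in their own compartments. Then lower the hinged lid gently, without letting it slam, until it is fully closed. Leave the other things on the table where they stand.

Things in the scene. Friction and masses are not known exactly. Their poses are not given: they have to be found in the camera images.
- box: Plywood stock box fixed to the table: 192 (x) by 374 (y) by 60 mm high, walls and floor 6. Origin: centre of its underside. Front -x, lid hinged at the back, x = +96. A full-height 6 mm partition at y = 0 makes two compartments. In each a sleigh side lies along x by the outer wall (y about +-141, which hand is where changes), leaving about 100 mm free beside the partition.
- lid (a joint): Lid angle in rad: 0 fully closed (flat on the rim), 1.57 upright, stop at 1.9 (leaning back, away from the robot). Torque hinges hold the lid wherever it is left (friction 0.5 N m, lid 0.38 kg): 1 to 4 N at its free edge moves it.
- lid_hinge (a point): Middle of the hinge axis, on the box's back rim, 60 mm above the table. The axis runs along the box's y. The point turns with the lid; with the lid shut its axes are those of the box.
- lid_edge (a point): Middle of the lid's free edge, at half thickness. The lid is a flat plywood panel without knob, 10 mm thick, 374 wide, reaching 204 mm from the hinge axis (12 past the box's front when shut). Its inner face passes through the hinge axis, its outer face lies 10 mm outside it. Shut, its top is 70 mm above the table; upright, its edge is 264 mm up.
- loose_side: Loose right-hand sleigh side: 9 mm plywood, 146 x 68 mm, inner face up, on it a wood seat rail 70 long, 14 wide, 22 high (top 31 above the underside). Origin: on the underside below the rail's middle; x runs along the rail to the scrolled front; outline +-73 in x, +-34 in y. Runner on its +y side: seen from above, scroll pointing away, runner on the left. 70 to 120 g.
- stock_right: Right-hand side in the box, the match of the loose one: 9 mm plywood, 146 x 68 mm, inner face up, on it a wood seat rail 70 long, 14 wide, 22 high (top 31 above the underside). Origin: on the underside below the rail's middle; x runs along the rail to the scrolled front; outline +-73 in x, +-34 in y. Runner on its +y side.
- stock_left: Left-hand side in the box, the mirror image: 9 mm plywood, 146 x 68 mm, inner face up, on it a wood seat rail 70 long, 14 wide, 22 high (top 31 above the underside). Origin: on the underside below the rail's middle; x runs along the rail to the scrolled front; outline +-73 in x, +-34 in y. Runner on its -y side: seen from above, scroll pointing away, runner on the right.
- sleigh: Bystander: a finished small wooden sleigh, 146 mm long, 99 mm wide, 68 mm high. Origin: centre of its underside.
- house_a: Bystander: kraft-card house box with a pale pitched roof, 60 by 70 mm, 112 mm high. Origin: centre of its underside.
- house_b: Bystander: another such kraft-card house.
- glue: Bystander: white glue bottle with an orange cap, 54 mm across, 150 mm high. Origin: centre of its underside.
Mind the look-alikes: they are no part of the job. Leave any green look-alike of the loose_side alone. Leave any green look-alike of the stock_right alone.

How it is judged:
By the outcome, as a careful person would: the job done as asked, in the order asked, and still so for the second after the job is handed in, with the robot touching nothing.
It also fails if it takes over 61 s, if anything falls off the work surface, if the arm or the gripper's body presses on something with over 40 N, if the wrist force passes 120 N, or if a joint passes its speed limit or range.

### The arm

A 6-joint arm with a two-finger parallel gripper is mounted at the origin on the work surface. World frame = base frame: x ahead of the robot, y to its left, z up, the work surface at z = 0. Lengths are in m, angles in rad, forces in N, time in s.
With the tool pointing down it reaches from about 0.425 to 0.95 m from the base axis. Payload 3.5 kg.
Tool frame: the origin (TCP) lies between the finger pads; the fingertips stand 22 mm ahead of it and the grasp point (between the pads) lies 3 mm ahead of it (ctrl.nose_length is the z of the fingertips in the tool frame, in m); z points along the fingers, y is the line along which they close (so a half turn about z gives the same grasp; the last joint's range is limited). The gripper opens to 85 mm and grips with 20 to 120 N. Pads are 22 mm wide; open, the fingers measure 114 mm over their backs; the gripper's body (76 mm by 85 mm) begins 54 mm behind the grasp point. The pads swing forward as they close: fully open they stand 13 mm farther back than shut.
Start: joints at [-1.46, 0.286, 1.577, -0, 1.279, -0.15], TCP at [0.174, -0.652, 0.253] pointing down, gripper open.
Joint ranges: [-2.77, 2.77], [-0.9, 2.22], [0.21, 2.48], [-1.53, 4.67], [0.24, 2.81], [-2.84, 2.84]. Speed limits (rad/s): [2.79, 2.79, 3.14, 3.14, 3.14, 3.14].

### API

Orientations are given as a unit quaternion [x, y, z, w].
In Python, from plant import ctrl gives the robot as it stands. The module is installed in compiled form; this text tells all that it offers.
- The arm moves only by the tool send_rows, never from a script. Its argument "rows" is text: rows parted by semicolons, each of 7 numbers parted by spaces: the turn, a rotation vector about the tool's x, y, z in degrees, then the shift along the tool's x, y, z in mm, then the opening, from -1 (shut) to 1 (fully open). A call has 1 to 8 rows; each row is the pose to reach, as a shift and turn from the pose commanded when the call began, along the tool's axes at that moment; what a row does not reach only later rows make up. A row lasts 1/8 s, in which the tool goes at most 62.5 mm and 10.7 degrees, less where a joint would pass 70% of its speed; a pose out of reach is approached as far as the arm can. A call with a gripper value outside its range is refused whole. The fingers move at their own pace and stop on an object; "grip_force" is the grip in N (left out, the last holds). Time passes only in rows, so rows that repeat a pose let the fingers close. It gives the time, the measured TCP pose, the force, the opening and the grip force at its end, in the units of the state.
- ctrl.get_state(): the state, without advancing time (a new reading comes with each control period).
- ctrl.read_camera(name): name is "scene" or "top"; returns a dict with "color" (384x512x3 uint8, red, green, blue), "fx", "fy", "cx", "cy" (pixels), "extrinsics" (4x4, takes a point from world to camera coordinates). Camera axes: x right, y down, z forward; pixel columns grow to the right and rows downward; lengths in m; the calibration is good to about 2 mm. A picture is of the moment at which its call begins. There is no depth.
- ctrl.sign_off(): hands the job in; it is judged then, once.
Trained networks look in a picture, given as the dict that the camera call returned (one of the last four; its "shot" number tells which), for a name from the list of things; names that differ only in an ending like _2 or _b are one class to them, and where a whole thing is asked for, a point or a joint stands for the part that bears it (a point fixed in the world has none). Each returns a list of dicts, best first, with "p" (0 to 1); they miss things now and then, are a little off and sometimes report something else, mostly with a low value. They report only what shows in the picture. A call takes as long as a camera call. They do not tell look-alikes from the thing itself.
- ctrl.look_for(picture, target): "position" ([x, y, z] in m, in the coordinates of the camera as it stood for that picture, good to about 4 mm: the middle of the surface that is visible of it).
The state is a dict: "time": time; "qpos": joint angles; "dq": joint speeds; "joint_efforts": joint torques, N m; "eef_pos": TCP position; "tcp_rot": TCP orientation; "contact_force": force on the tool from outside, world axes, zero at the start; "wrist_torque": the same for the moment, N m; "opening": opening from 0.0 (shut) to 1.0 (fully open); "finger_force": force on a finger pad.
Only numpy, scipy, OpenCV 4.12 (cv2) and the standard library are available. Lean on these libraries where they do the work, as an engineer would, in place of code of your own. Each camera call takes 0.05 s, during which the arm holds its last target. There are 200 camera calls.

## Working session

There is one attempt and no reset: what is moved stays moved. The work goes in short steps, Python scripts to look and compute and a tool call to move; the robot and the scene stay as the last step left them, time stands still between calls to the robot, and variables do not carry over. Pictures are saved under pics/ and viewed, at most 10 in all, crops included, and the job is handed in when it is done.

Besides the shell and the picture viewer there is one more tool, called after "Emit:" in YAML: its name, and indented under it one key for each argument. send_rows: Moves the arm, as the interface text tells. Its arguments: {"type":"object","properties":{"rows":{"type":"string"},"grip_force":{"type":"number"}},"required":["rows"]}

```bash
mkdir -p pics
cat > h.py <<'E'
import numpy as np, cv2
from plant import ctrl
from scipy.spatial.transform import Rotation as R
def save(p,n): cv2.imwrite('pics/'+n,cv2.cvtColor(p['color'],cv2.COLOR_RGB2BGR))
def w(p,c):
    E=np.array(p['extrinsics']); return E[:3,:3].T@(np.array(c)-E[:3,3])
def px(p,X):
    E=np.array(p['extrinsics']); c=E[:3,:3]@np.array(X)+E[:3,3]
    return np.array([p['fx']*c[0]/c[2]+p['cx'],p['fy']*c[1]/c[2]+p['cy']])
def ray(p,u,z):
    E=np.array(p['extrinsics']); o=-E[:3,:3].T@E[:3,3]
    d=E[:3,:3].T@np.array([(u[0]-p['cx'])/p['fx'],(u[1]-p['cy'])/p['fy'],1])
    return o+d*(z-o[2])/d[2]
def tri(ps,us):
    A=[];b=[]
    for p,u in zip(ps,us):
        E=np.array(p['extrinsics']); o=-E[:3,:3].T@E[:3,3]
        d=ray(p,u,0)-o; d/=np.linalg.norm(d); M=np.eye(3)-np.outer(d,d); A.append(M);b.append(M@o)
    return np.linalg.lstsq(np.vstack(A),np.hstack(b),rcond=None)[0]
E
python3 - <<'E'
from h import *
np.set_printoptions(precision=3,suppress=True)
for c in ['scene','top']:
    p=ctrl.read_camera(c); save(p,c+'0.png'); E=p['extrinsics']
    print(c,p['fx'],'cam at',-E[:3,:3].T@E[:3,3])
    for t in ['loose_side','stock_right','stock_left','box','lid_edge','lid_hinge','sleigh','house_a','glue']:
        for r in ctrl.look_for(p,t)[:3]:
            X=w(p,r['position']); print(t,round(r['p'],2),X,px(p,X))
s=ctrl.get_state();print(s['tcp_rot'],s['eef_pos'])
E
```

```text
scene 440.3343195822264 cam at [1.264 0.231 1.209]
loose_side 0.87 [ 0.504 -0.295  0.008] [172.245 181.43 ]
loose_side 0.72 [ 0.524 -0.438  0.007] [131.582 175.302]
stock_right 0.85 [0.289 0.262 0.003] [347.017 176.381]
stock_right 0.69 [0.497 0.244 0.017] [329.293 221.847]
stock_left 0.52 [ 0.473 -0.037  0.013] [247.392 193.433]
box 0.82 [0.612 0.101 0.051] [276.275 233.891]
lid_edge 0.92 [0.655 0.095 0.186] [272.219 222.006]
lid_edge 0.7 [ 0.746 -0.215  0.078] [159.976 237.155]
lid_hinge 0.61 [0.648 0.096 0.183] [273.259 220.387]
sleigh 0.66 [0.538 0.466 0.045] [400.678 248.62 ]
sleigh 0.44 [ 0.686 -0.363  0.071] [124.641 208.576]
house_a 0.93 [ 0.746 -0.214  0.079] [160.113 237.271]
house_a 0.84 [ 0.686 -0.363  0.074] [124.126 208.014]
glue 0.67 [0.417 0.382 0.086] [381.93  201.408]
top 451.38089876064726 cam at [0.245 0.033 1.616]
loose_side 0.95 [ 0.518 -0.444  0.011] [379.597 185.871]
loose_side 0.71 [ 0.33  -0.412  0.007] [374.139 238.39 ]
loose_side 0.67 [ 0.49  -0.299  0.01 ] [340.089 194.463]
stock_right 0.9 [0.272 0.258 0.012] [185.259 259.672]
stock_right 0.76 [0.526 0.236 0.02 ] [191.176 187.535]
stock_left 0.74 [ 0.489 -0.048  0.014] [270.758 196.252]
stock_left 0.64 [ 0.487 -0.3    0.012] [340.622 195.389]
lid_edge 0.92 [0.644 0.084 0.181] [231.361 142.749]
lid_hinge 0.79 [0.641 0.084 0.175] [231.301 144.172]
sleigh 0.92 [0.534 0.463 0.048] [125.516 185.612]
house_a 0.77 [ 0.718 -0.214  0.086] [316.699 127.782]
house_a 0.61 [ 0.665 -0.363  0.084] [359.55  141.549]
glue 0.71 [0.398 0.377 0.103] [146.056 222.12 ]
[0.992 0.13  0.    0.   ] [ 0.174 -0.652  0.253]
```

View pics/scene0.png

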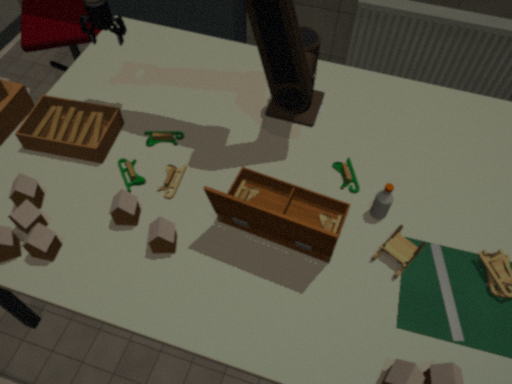

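View pics/top0.png

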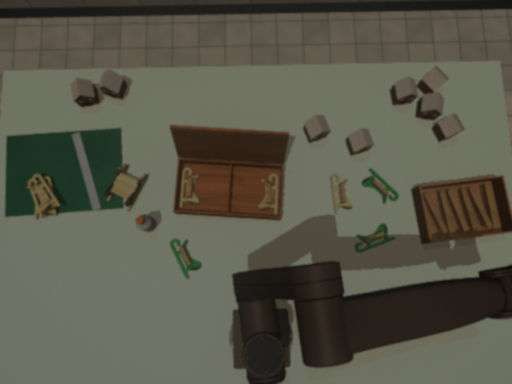

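The loose wooden side is at top px (341,194), and the green ones at (380,186), (375,238) and (185,258) are look-alikes. The box is at about (230,188) with its lid roughly upright. I'll enlarge to tell the hands apart.

Run:
```python
import cv2,numpy as np
a=cv2.imread('pics/top0.png')[115:225,165:365]
a=cv2.resize(a,None,fx=4,fy=4,interpolation=cv2.INTER_CUBIC)
cv2.imwrite('pics/c1.png',np.clip(255*(a/255.)**0.6,0,255).astype('uint8'))
a=cv2.imread('pics/scene0.png')[155:265,155:355]
a=cv2.resize(a,None,fx=4,fy=4,interpolation=cv2.INTER_CUBIC)
cv2.imwrite('pics/c2.png',np.clip(255*(a/255.)**0.7,0,255).astype('uint8'))
```

```text
(no output)
```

View pics/c1.png

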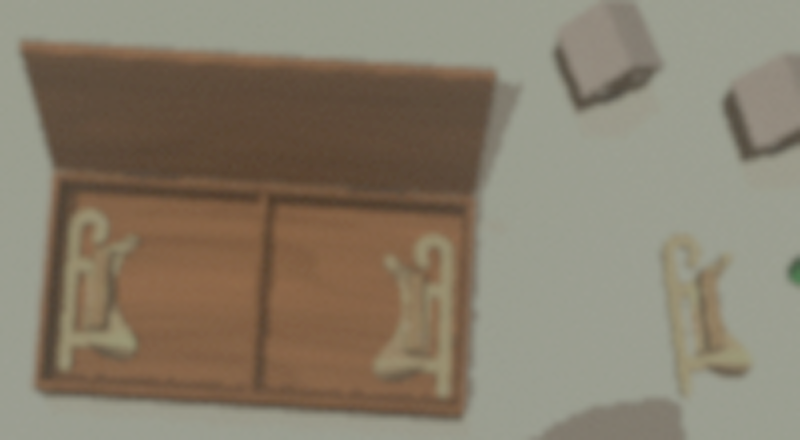

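View pics/c2.png

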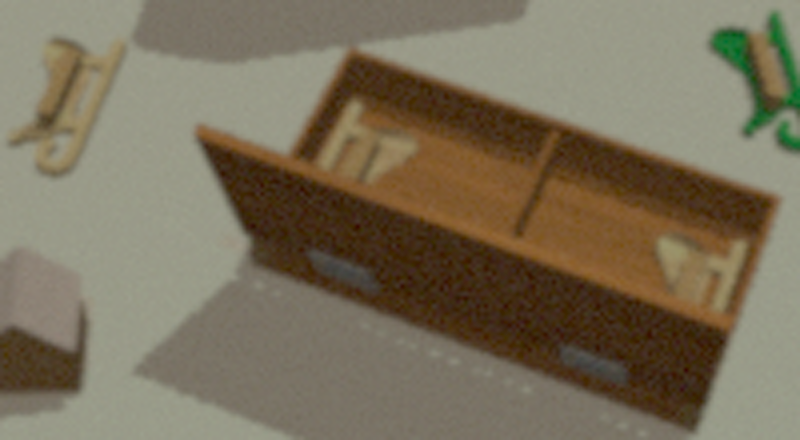

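Crop 1 shows the loose side at crop (705,315), scroll pointing up (+x) and runner on the left. The left (+y) compartment's side at (95,290) also has its runner on the left, so that is the match; the right one (420,320) is the mirror. Now I'll compute the geometry from the corners.

```bash
cat > geo.py <<'E'
from h import *
np.set_printoptions(precision=4,suppress=True)
from scipy.optimize import least_squares
T=ctrl.read_camera('top');S=ctrl.read_camera('scene')
c1=lambda u,v:np.array([165+(u+.5)/4-.5,115+(v+.5)/4-.5]); c2=lambda u,v:np.array([155+(u+.5)/4-.5,155+(v+.5)/4-.5])
# box rim corners (outer): FL(+y front) FR BL BR
bt=dict(FL=c1(37,392),FR=c1(465,415),BL=c1(58,174),BR=c1(476,197))
for k,u in bt.items(): print(k,ray(T,u,.06))
print('scene FL,FR',ray(S,c2(778,198),.06),ray(S,c2(352,48),.06))
print('tri FL',tri([T,S],[bt['FL'],c2(778,198)]),'FR',tri([T,S],[bt['FR'],c2(352,48)]))
E0=dict(L=(c1(22,42),c2(730,328)),R=(c1(494,70),c2(200,127)))
for k,(a,b) in E0.items(): print('lid edge',k,tri([T,S],[a,b]))
E
cat >> geo.py <<'E'
for n,p in (('T',T),('S',S)):
    u=px(p,[.49,-.299,.01]).astype(int); im=p['color'][u[1]-28:u[1]+28,u[0]-24:u[0]+24].astype(int)
    hsv=cv2.cvtColor(im.astype('uint8'),cv2.COLOR_RGB2HSV)
    r=im[...,0]-im[...,2]; m=((r>22)).astype('uint8')
    k,l,st,ce=cv2.connectedComponentsWithStats(m); i=1+st[1:,4].argmax(); m=(l==i)
    y,x=np.nonzero(m); pts=np.stack([x+u[0]-24,y+u[1]-28],1)
    W=np.array([ray(p,q,.009)[:2] for q in pts]); rc=cv2.minAreaRect((W*1000).astype('float32')); print(n,len(W),'minrect mm',rc,cv2.boxPoints(rc).tolist())
    np.savetxt('m'+n+'.txt',W); print('\n'.join(''.join('#' if v else '.' for v in row) for row in m))
E
python3 geo.py
```

```text
FL [0.4326 0.2909 0.06  ]
FR [ 0.4038 -0.0785  0.06  ]
BL [0.6258 0.2735 0.06  ]
BR [ 0.5966 -0.095   0.06  ]
scene FL,FR [0.4407 0.2887 0.06  ] [ 0.4065 -0.0768  0.06  ]
tri FL [0.4339 0.2907 0.051 ] FR [ 0.404  -0.0783  0.0566]
lid edge L [0.685  0.2708 0.2545]
lid edge R [ 0.652  -0.0963  0.2613]
T 462 minrect mm ((498.3092041015625, -303.2917175292969), (146.18490600585938, 67.43136596679688), 4.398969650268555) [[422.8460388183594, -275.2816162109375], [428.0180969238281, -342.51434326171875], [573.7723388671875, -331.30181884765625], [568.600341796875, -264.069091796875]]
................................................
................................................
................................................
................................................
................................................
................................................
................................................
..................###...........................
................#######.........................
...............#########........................
...............#########.
[... 4550 characters left out ...]
..............
...........#...##############...................
...............######.######....................
...............#############....................
...............#############....................
...............############.....................
................##########......................
................#########.......................
.................######.........................
................................................
................................................
................................................
................................................
................................................
................................................
```

```bash
cat > ov.py <<'E'
from h import *
import sys
np.set_printoptions(precision=4,suppress=True)
T=ctrl.read_camera('top');S=ctrl.read_camera('scene')
W=np.loadtxt('mT.txt')
for d in (6,7,8,9):
    a=np.deg2rad(d);Rm=np.array([[np.cos(a),-np.sin(a)],[np.sin(a),np.cos(a)]]);L=W@Rm
    # runner edge: max y per x bin
    b=np.arange(L[:,0].min()+.02,L[:,0].max()-.02,.006)
    e=[L[abs(L[:,0]-q)<.004,1].max() for q in b]
    lo,hi=L.min(0),L.max(0); print(d,'edge slope deg',np.rad2deg(np.polyfit(b,e,1)[0]),'size',hi-lo,'centre',Rm@((lo+hi)/2))
x,y,d=map(float,sys.argv[1:4]);a=np.deg2rad(d);Rm=np.array([[np.cos(a),-np.sin(a)],[np.sin(a),np.cos(a)]])
out=[]
for p in (T,S):
    u=px(p,[x,y,.01]); k=9;o=(u-[22,28]).astype(int)
    im=cv2.cvtColor(p['color'],cv2.COLOR_RGB2BGR)[o[1]:o[1]+56,o[0]:o[0]+44]
    im=cv2.resize(im,None,fx=k,fy=k,interpolation=cv2.INTER_CUBIC); im=np.clip(255*(im/255.)**.7,0,255).astype('uint8')
    for hx,hy,z,c in ((.073,.034,.009,(255,0,0)),(.035,.007,.031,(0,0,255)),(.035,.007,.009,(0,160,0))):
        q=[(px(p,[*(Rm@[sx*hx,sy*hy]+[x,y]),z])-o+.5)*k-.5 for sx,sy in((1,1),(1,-1),(-1,-1),(-1,1))]
        cv2.polylines(im,[np.int32(np.round(q))],True,c,1)
    out.append(im)
cv2.imwrite('pics/'+sys.argv[4],np.hstack(out))
E
python3 ov.py 0.498 -0.303 7.5 ov1.png
```

```text
6 edge slope deg -1.9020274389174232 size [0.1459 0.0678] centre [ 0.4987 -0.3018]
7 edge slope deg -2.925128954313683 size [0.1456 0.068 ] centre [ 0.499  -0.3009]
8 edge slope deg -3.9187527306057004 size [0.1454 0.0687] centre [ 0.4992 -0.3002]
9 edge slope deg -5.039026370073451 size [0.145  0.0705] centre [ 0.4995 -0.3001]
```

View pics/ov1.png

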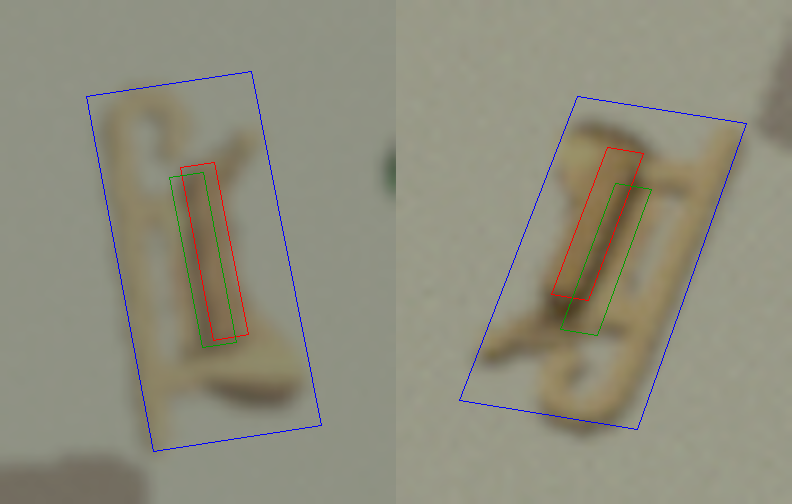

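Overlay: the runner in the left panel runs (105,120)→(145,430), which gives yaw ≈4.3°, less than my trial 7.5°. Checking again with the refined pose.

```bash
python3 ov.py 0.4985 -0.303 4.3 ov2.png | tail -1
```

```text
9 edge slope deg -5.039026370073451 size [0.145  0.0705] centre [ 0.4995 -0.3001]
```

View pics/ov2.png

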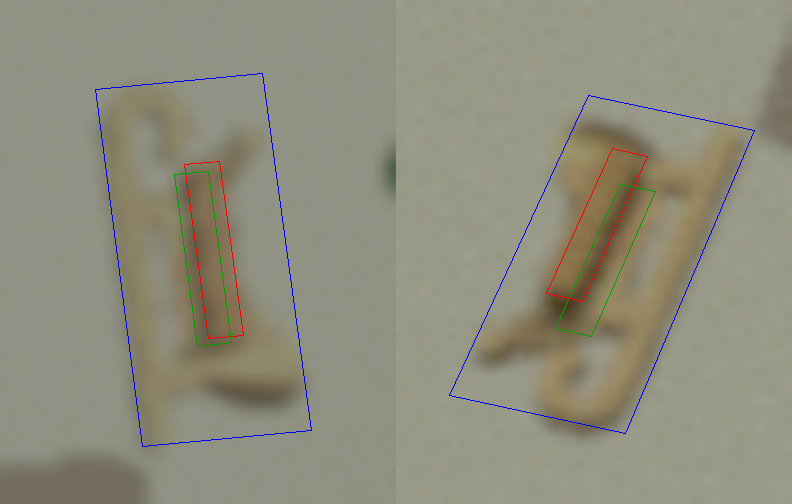

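```bash
cat > mv.py <<'E'
from h import *
import sys
np.set_printoptions(precision=2,suppress=True)
s=ctrl.get_state();R0=R.from_quat(s['tcp_rot']);P=np.array(s['eef_pos'])
ya=R0.as_matrix()[:,1];xa=R0.as_matrix()[:,0]
print('t',s['time'],'P',P*1000,'ytool deg',np.rad2deg(np.arctan2(ya[1],ya[0])),'tilt z',R0.as_matrix()[:,2],'op',s['opening'],'F',s['contact_force'])
for a in sys.argv[1:]:
    x,y,z,d=map(float,a.split(','))
    c,q=np.cos(np.deg2rad(d)),np.sin(np.deg2rad(d))
    Y=np.array([c,q,0]);Z=np.array([0,0,-1.]);M=np.column_stack([np.cross(Y,Z),Y,Z])
    print(a,'turn',np.rad2deg((R0.inv()*R.from_matrix(M)).as_rotvec()),'shift',R0.inv().apply(np.array([x,y,z])-P*1000))
E
python3 mv.py 498.5,-303,130,-84.5 498.5,-303,34,-84.5
```

```text
t 1.3 P [ 174.09 -652.16  253.34] ytool deg -75.0550404019507 tilt z [ 0. -0. -1.] op 1.002487864773557 F [-0.39 -0.16 -0.51]
498.5,-303,130,-84.5 turn [ 0.   -0.    9.44] shift [ 403.48 -253.69  123.34]
498.5,-303,34,-84.5 turn [ 0.   -0.    9.44] shift [ 403.48 -253.69  219.34]
```

Emit:
send_rows:
  rows: "0 0 5 60 -38 0 0.2;0 0 9.4 120 -76 10 0;0 0 9.4 170 -107 20 0;0 0 9.4 220 -138 40 0;0 0 9.4 270 -170 60 0;0 0 9.4 320 -201 80 0;0 0 9.4 365 -230 100 0;0 0 9.4 403.5 -253.7 123 0"
  grip_force: 40

```text
time: 2.3
eef_pos: [0.5001, -0.3017, 0.1305]
tcp_rot: [0.999, 0.049, 0.001, 0.001]
contact_force: [0.2, -1.0, 0.3]
opening: 0.5
finger_force: 0.0
```

```bash
python3 mv.py 498.5,-303,34,-84.5
```

```text
t 2.3 P [ 500.13 -301.67  130.55] ytool deg -84.43543807800403 tilt z [ 0. -0. -1.] op 0.5001152273442248 F [ 0.19 -0.96  0.28]
498.5,-303,34,-84.5 turn [ 0.09 -0.09  0.06] shift [-1.9   1.01 96.54]
```

Emit:
send_rows:
  rows: "0 0 0 0 0 30 0;0 0 0 0 0 60 0;0 0 0 0 0 82 0;0 0 0 0 0 94 0;0 0 0 0 0 96 0;0 0 0 0 0 96 -1;0 0 0 0 0 96 -1;0 0 0 0 0 96 -1"

```text
time: 3.3
eef_pos: [0.4993, -0.3037, 0.0357]
tcp_rot: [0.999, 0.048, 0.001, 0.001]
contact_force: [-1.3, 0.2, 3.0]
opening: 0.152
finger_force: 41.9
```

Emit:
send_rows:
  rows: "0 0 0 0 0 0 -1;0 0 0 0 0 0 -1"

```text
time: 3.55
eef_pos: [0.4993, -0.3037, 0.0357]
tcp_rot: [0.999, 0.048, 0.001, 0.001]
contact_force: [-0.7, -0.5, 6.2]
opening: 0.152
finger_force: 42.3
```

```bash
python3 mv.py; python3 ov.py 0.4985 -0.303 5.5 ov3.png >/dev/null
```

```text
t 3.55 P [ 499.31 -303.75   35.71] ytool deg -84.4561762231048 tilt z [ 0. -0. -1.] op 0.1524616656295179 F [-0.67 -0.49  6.18]
```

View pics/ov3.png

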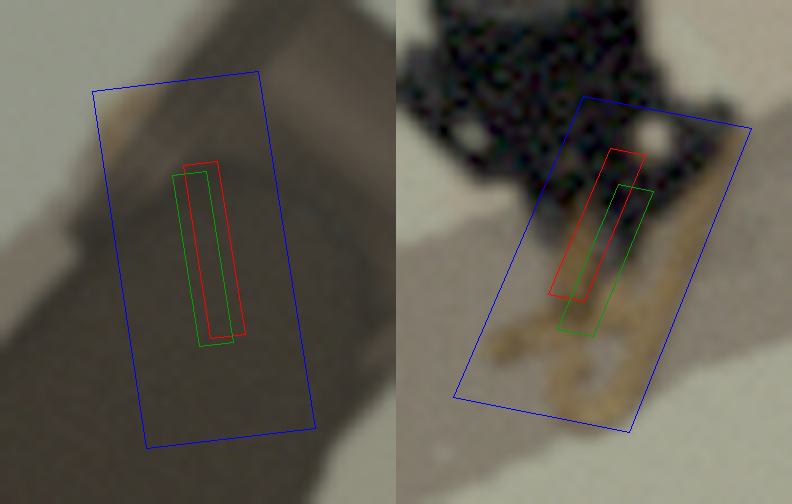

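Finger opening of 0.152 (13 mm) and force show the rail is gripped. Now lift and compute the placing.

Emit:
send_rows:
  rows: "0 0 0 0 0 -15 -1;0 0 0 0 0 -45 -1;0 0 0 0 0 -85 -1;0 0 0 0 0 -115 -1;0 0 0 0 0 -115 -1"

```text
time: 4.28
eef_pos: [0.4998, -0.304, 0.1525]
tcp_rot: [0.999, 0.048, 0.002, 0.002]
contact_force: [-0.3, 0.3, -1.8]
opening: 0.147
finger_force: 41.4
```

```bash
python3 mv.py 519,152.5,150,-94.6 519,152.5,43,-94.6
python3 - <<'E'
from h import *
# box fit with known size
from scipy.optimize import least_squares
O=np.array([[.4326,.2909],[.4038,-.0785],[.6258,.2735],[.5966,-.095]]);L=np.array([[-.096,.187],[-.096,-.187],[.096,.187],[.096,-.187]])
f=lambda v:(L@np.array([[np.cos(v[2]),np.sin(v[2])],[-np.sin(v[2]),np.cos(v[2])]])+v[:2]-O).ravel()
r=least_squares(f,[.51,.1,0]);print(r.x[:2],np.rad2deg(r.x[2]),r.fun*1000)
a=r.x[2];print('target',r.x[:2]+np.array([-np.sin(a),np.cos(a)])*.055)
E
```

```text
t 4.275 P [ 499.77 -303.96  152.5 ] ytool deg -84.44931958734496 tilt z [ 0. -0. -1.] op 0.14729625356025805 F [-0.26  0.28 -1.79]
519,152.5,150,-94.6 turn [ 0.23 -0.26 10.15] shift [  63.29 -452.47    0.77]
519,152.5,43,-94.6 turn [ 0.23 -0.26 10.15] shift [  62.84 -452.94  107.76]
[0.5147   0.097725] -4.605446115678344 [ 1.42487629  0.92941627  0.19504355 -2.46303154 -0.39504355  2.91303154
 -1.22487629 -1.37941627]
target [0.51911615 0.15254742]
```

Emit:
send_rows:
  rows: "0 0 1 6 -45 0 -1;0 0 3 14 -100 0 -1;0 0 5 22 -160 0 -1;0 0 7 31 -220 0 -1;0 0 8.5 39 -280 0 -1;0 0 10.1 48 -340 0 -1;0 0 10.1 56 -400 0 -1;0 0 10.1 62 -445 0 -1"

```text
time: 5.28
eef_pos: [0.5154, 0.1482, 0.1471]
tcp_rot: [0.999, -0.039, -0.002, 0.0]
contact_force: [0.7, -0.4, -1.6]
opening: 0.151
finger_force: 41.3
```

Emit:
send_rows:
  rows: "0 0 0 1 -8 0 -1;0 0 0 1 -8 0 -1;0 0 0 1 -8 0 -1"

```text
time: 5.65
eef_pos: [0.5186, 0.1526, 0.1485]
tcp_rot: [0.999, -0.04, -0.001, 0.0]
contact_force: [0.0, 0.4, -0.8]
opening: 0.148
finger_force: 41.4
```

```bash
python3 mv.py 519,152.5,65,-94.6 519,152.5,43,-94.6
python3 - <<'E'
from h import *
o=[]
for n in ('scene','top'):
    p=ctrl.read_camera(n); u=px(p,[.52,.12,.08]).astype(int)
    im=cv2.cvtColor(p['color'],cv2.COLOR_RGB2BGR)[u[1]-75:u[1]+75,u[0]-65:u[0]+65]
    o.append(cv2.resize(im,None,fx=3,fy=3,interpolation=cv2.INTER_CUBIC))
cv2.imwrite('pics/b1.png',np.clip(255*(np.hstack(o)/255.)**.6,0,255).astype('uint8'))
E
```

```text
t 5.65 P [518.56 152.6  148.52] ytool deg -94.63619858140846 tilt z [-0. -0. -1.] op 0.1476362310725087 F [ 0.02  0.43 -0.79]
519,152.5,65,-94.6 turn [ 0.03  0.08 -0.04] shift [ 0.57  0.02 83.51]
519,152.5,43,-94.6 turn [ 0.03  0.08 -0.04] shift [  0.6    0.   105.51]
```

View pics/b1.png

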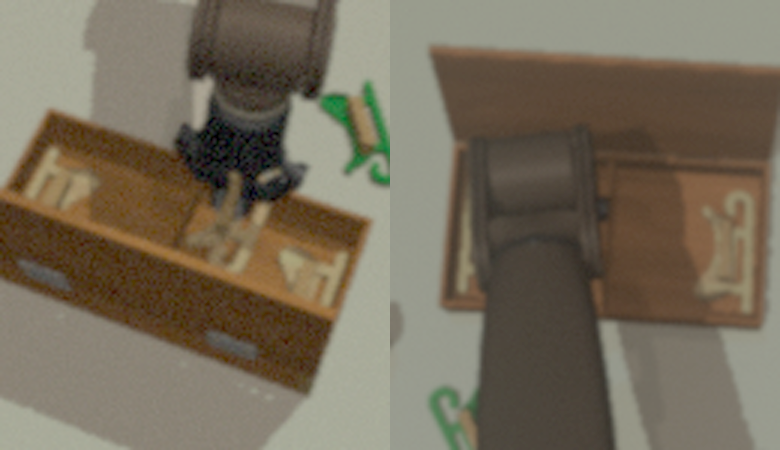

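The piece is held level over the +y compartment, between the partition and the stored side (left panel, around (232,225)). Lower it.

Emit:
send_rows:
  rows: "0 0 0 0 0 20 -1;0 0 0 0 0 45 -1;0 0 0 0 0 70 -1;0 0 0 0 0 88 -1;0 0 0 0 0 98 -1;0 0 0 0 0 103 -1;0 0 0 0 0 105 -1;0 0 0 0 0 105 -1"

```text
time: 6.75
eef_pos: [0.5193, 0.1539, 0.0448]
tcp_rot: [0.999, -0.04, 0.0, -0.0]
contact_force: [-1.5, -0.8, -1.4]
opening: 0.154
finger_force: 41.4
```

Emit:
send_rows:
  rows: "0 0 0 0 0 1 -1;0 0 0 0 0 2 -1;0 0 0 0 0 3 -1;0 0 0 0 0 3.5 -1;0 0 0 0 0 3.5 -1"

```text
time: 7.38
eef_pos: [0.519, 0.1539, 0.0417]
tcp_rot: [0.999, -0.04, -0.0, 0.0]
contact_force: [-2.6, -0.5, 5.2]
opening: 0.155
finger_force: 42.2
```

Emit:
send_rows:
  rows: "0 0 0 0 0 0 -0.4;0 0 0 0 0 0 -0.1;0 0 0 0 0 0 -0.1;0 0 0 0 0 -10 -0.1;0 0 0 0 0 -40 -0.1;0 0 0 0 0 -90 -0.1;0 0 0 0 0 -150 -0.1;0 0 0 0 0 -205 -0.1"

```text
time: 8.38
eef_pos: [0.5188, 0.1538, 0.2488]
tcp_rot: [0.999, -0.04, 0.001, -0.0]
contact_force: [0.7, -0.0, 0.3]
opening: 0.451
finger_force: 0.0
```

Emit:
send_rows:
  rows: "0 0 0 -50 0 -40 -1;0 0 0 -100 0 -58 -1;0 0 0 -100 0 -58 -1;0 0 0 -100 0 -58 -1"

```text
time: 8.88
eef_pos: [0.4192, 0.1618, 0.3042]
tcp_rot: [0.999, -0.04, 0.001, -0.0]
contact_force: [-1.0, -0.9, -0.5]
opening: -0.0
finger_force: 0.0
```

```bash
python3 mv.py
python3 - <<'E'
from h import *
o=[]
for n in ('scene','top'):
    p=ctrl.read_camera(n); u=px(p,[.56,.12,.08]).astype(int)
    im=cv2.cvtColor(p['color'],cv2.COLOR_RGB2BGR)[u[1]-75:u[1]+65,u[0]-65:u[0]+65]
    o.append(cv2.resize(im,None,fx=3,fy=3,interpolation=cv2.INTER_CUBIC)); print(n,u)
cv2.imwrite('pics/b2.png',np.clip(255*(np.hstack(o)/255.)**.6,0,255).astype('uint8'))
E
```

```text
t 8.875 P [419.25 161.76 304.2 ] ytool deg -94.54727257836215 tilt z [ 0.  0. -1.] op -0.0003596124802083813 F [-0.99 -0.88 -0.52]
scene [287 216]
top [222 174]
```

View pics/b2.png

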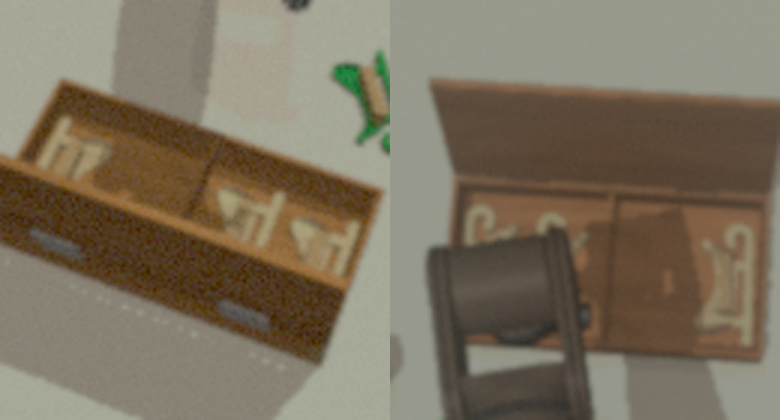

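The side lies flat beside its match in the +y compartment (scene crop (245,215)), and both stored sides are untouched. Next, go over the lid to a point behind it, and work out the closing arc.

```bash
cat > lid.py <<'E'
from h import *
# box-frame TCP (x,z) mm while the finger's lower -x corner guides the lid at r=160
def tcp(th,r=160):
    c,s=np.cos(th),np.sin(th)
    x=96-(204 if c<0 else r)*c+10*s+11; z=60+r*s+10*c+22
    if c<0: z=60+160+22+5*0
    return np.array([x,z])
th=np.r_[np.linspace(1.84,.2,34),np.linspace(.17,0,6)]
pts=[tcp(t) for t in th]; prev=np.array([195.,242.])
print('start',prev)
for i in range(0,40,8):
    print(i//8,'; '.join('%.1f %.1f'%(p[0]-prev[0],prev[1]-p[1]) for p in pts[i:i+8]),' th end %.2f'%th[min(i+7,39)],pts[i+7]); prev=pts[i+7]
s=ctrl.get_state();P=np.array(s['eef_pos'])*1000;a=np.deg2rad(-4.6);d=P[:2]-[514.7,97.7]
print('box TCP',d@[np.cos(a),np.sin(a)],d@[-np.sin(a),np.cos(a)],P[2])
E
python3 lid.py
```

```text
start [195. 242.]
0 -24.1 0.0; -33.8 0.0; -43.7 0.0; -53.6 0.0; -63.7 0.0; -73.8 0.0; -82.6 -0.2; -90.6 -0.3  th end 1.49 [104.39403089 242.29101324]
1 -8.0 0.3; -15.9 1.0; -23.8 2.2; -31.6 3.7; -39.3 5.6; -47.0 7.8; -54.5 10.5; -61.9 13.5  th end 1.09 [ 42.53512263 228.77969746]
2 -7.2 3.4; -14.2 7.1; -21.1 11.2; -27.7 15.6; -34.1 20.4; -40.3 25.4; -46.2 30.8; -51.8 36.4  th end 0.70 [ -9.2675653  192.37143317]
3 -5.3 5.9; -10.4 12.1; -15.1 18.5; -19.5 25.1; -23.6 32.0; -27.3 39.0; -30.7 46.2; -33.7 53.6  th end 0.30 [-42.93305508 138.74573987]
4 -2.6 7.5; -4.9 15.2; -6.1 19.8; -7.2 25.1; -8.2 30.5; -9.0 35.9; -9.6 41.3; -10.1 46.7  th end 0.00 [-53.  92.]
box TCP -99.94955928354348 56.02903326973916 303.0935922743148
```

Emit:
send_rows:
  rows: "0 0 0 40 10 -12 -1;0 0 0 95 22 -14 -1;0 0 0 150 35 -14 -1;0 0 0 205 48 -14 -1;0 0 0 255 56 -14 -1;0 0 0 295 56 -10 -1;0 0 0 302 56 0 -1;0 0 0 302 56 20 -1"

```text
time: 9.98
eef_pos: [0.7162, 0.0817, 0.2819]
tcp_rot: [0.999, -0.04, -0.001, -0.0]
contact_force: [-0.0, 0.1, -0.2]
opening: 0.001
finger_force: 0.0
```

Emit:
send_rows:
  rows: "0 0 0 0 0 20 -1;0 0 0 0 0 38 -1;0 0 0 0 0 41 -1;0 0 0 0 0 41 -1"

```text
time: 10.48
eef_pos: [0.7156, 0.082, 0.2431]
tcp_rot: [0.999, -0.04, 0.0, -0.0]
contact_force: [-0.1, -0.1, 0.4]
opening: 0.0
finger_force: 0.0
```

```bash
python3 lid.py|tail -1;python3 mv.py
python3 - <<'E'
from h import *
o=[]
for n in ('scene','top'):
    p=ctrl.read_camera(n); u=px(p,[.64,.1,.2]).astype(int)
    im=cv2.cvtColor(p['color'],cv2.COLOR_RGB2BGR)[max(0,u[1]-70):u[1]+70,u[0]-65:u[0]+65]
    o.append(cv2.resize(im,(390,420),interpolation=cv2.INTER_CUBIC))
cv2.imwrite('pics/b3.png',np.clip(255*(np.hstack(o)/255.)**.6,0,255).astype('uint8'))
E
```

```text
box TCP 201.55470465314406 0.513097641978705 243.1444078117505
t 10.475 P [715.65  82.05 243.14] ytool deg -94.54856152820354 tilt z [ 0. -0. -1.] op 0.00011190363874910451 F [-0.1  -0.11  0.42]
```

View pics/b3.png

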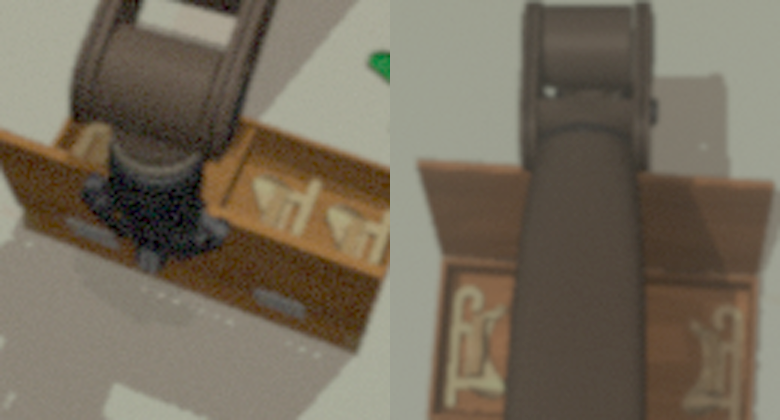

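The closed fingers stand behind the lid (left panel (150,262)) with the arm clear above its edge. Start pulling forward.

Emit:
send_rows:
  rows: "0 0 0 -16 0 0 -1;0 0 0 -26 0 0 -1;0 0 0 -34 0 0 -1;0 0 0 -42 0 0 -1;0 0 0 -51 0 0 -1;0 0 0 -60 0 0 -1;0 0 0 -70 0 0 -1;0 0 0 -80 0 0 -1"

```text
time: 11.58
eef_pos: [0.6375, 0.0882, 0.2468]
tcp_rot: [0.999, -0.04, 0.004, -0.0]
contact_force: [4.1, 0.3, 11.4]
opening: 0.0
finger_force: 3.0
```

```bash
python3 lid.py|tail -1;python3 mv.py
```

```text
box TCP 123.1596914180996 0.4088433462887533 246.78434649902172
t 11.575 P [637.5   88.23 246.78] ytool deg -94.56902540620732 tilt z [ 0.01 -0.   -1.  ] op 8.196973927239451e-05 F [ 4.14  0.29 11.44]
```

11 N upward: the lid edge is touching the knuckles, so I'll raise the tool 20 mm and use a larger radius (180).

Emit:
send_rows:
  rows: "0 0 0 0 0 -6 -1;0 0 0 0 0 -14 -1;0 0 0 0 0 -20 -1;0 0 0 0 0 -20 -1"

```text
time: 12.08
eef_pos: [0.636, 0.0883, 0.2632]
tcp_rot: [0.999, -0.04, -0.0, 0.0]
contact_force: [-0.6, -0.3, 0.4]
opening: 0.0
finger_force: 0.0
```

```bash
cat > lid2.py <<'E'
from h import *
def tcp(th,r=180):
    c,s=np.cos(th),np.sin(th); return np.array([96-r*c+10*s+11,60+r*s+10*c+22])
th=np.r_[np.linspace(1.55,.15,34),np.linspace(.12,0,6)]
pts=[tcp(t) for t in th]; prev=np.array([122.,262.])
for i in range(0,40,8):
    print(i//8,'; '.join('%.0f %.0f'%(p[0]-prev[0],prev[1]-p[1]) for p in pts[i:i+8]),' th end %.2f'%th[min(i+7,39)],pts[i+7]); prev=pts[i+7]
E
python3 lid2.py;python3 lid.py|tail -1;python3 mv.py
```

```text
0 -9 -0; -16 -0; -24 -0; -32 0; -39 1; -47 3; -54 4; -62 6  th end 1.25 [ 60.25922038 256.11289303]
1 -7 2; -15 5; -22 7; -29 10; -36 14; -42 17; -49 21; -55 25  th end 0.91 [  4.96056362 230.62016493]
2 -6 4; -12 9; -18 14; -24 19; -29 25; -34 30; -39 36; -44 42  th end 0.57 [-38.69674154 188.17183951]
3 -4 6; -8 13; -12 19; -16 26; -19 33; -22 40; -25 47; -27 55  th end 0.23 [-65.73197337 133.61070989]
4 -2 7; -4 15; -5 20; -5 24; -6 29; -7 33; -7 37; -7 42  th end 0.00 [-73.  92.]
box TCP 121.66758679046468 0.38856221511257694 263.1825001985058
t 12.075 P [636.01  88.33 263.18] ytool deg -94.55248766329312 tilt z [-0.  0. -1.] op 0.0004612945464836391 F [-0.56 -0.28  0.37]
```

Emit:
send_rows:
  rows: "0 0 0 -9 0 0 -1;0 0 0 -16 0 0 -1;0 0 0 -24 0 0 -1;0 0 0 -32 0 0 -1;0 0 0 -39 0 1 -1;0 0 0 -47 0 3 -1;0 0 0 -54 0 4 -1;0 0 0 -62 0 6 -1"

```text
time: 13.08
eef_pos: [0.5737, 0.0935, 0.2568]
tcp_rot: [0.999, -0.04, -0.0, -0.0]
contact_force: [1.7, 1.2, 0.8]
opening: 0.003
finger_force: 1.1
```

Emit:
send_rows:
  rows: "0 0 0 -7 0 2 -1;0 0 0 -15 0 5 -1;0 0 0 -22 0 7 -1;0 0 0 -29 0 10 -1;0 0 0 -36 0 14 -1;0 0 0 -42 0 17 -1;0 0 0 -49 0 21 -1;0 0 0 -55 0 25 -1"

```text
time: 14.08
eef_pos: [0.5188, 0.0977, 0.2315]
tcp_rot: [0.999, -0.04, -0.0, -0.0]
contact_force: [1.8, 1.8, 0.9]
opening: -0.0
finger_force: 0.8
```

```bash
python3 lid.py|tail -1
python3 - <<'E'
from h import *
p=ctrl.read_camera('scene')
im=cv2.cvtColor(p['color'],cv2.COLOR_RGB2BGR)[130:270,180:370]
cv2.imwrite('pics/b4.png',np.clip(255*(cv2.resize(im,None,fx=4,fy=4,interpolation=cv2.INTER_CUBIC)/255.)**.6,0,255).astype('uint8'))
E
```

```text
box TCP 4.118855833512523 0.2857022546367251 231.50027721343753
```

View pics/b4.png

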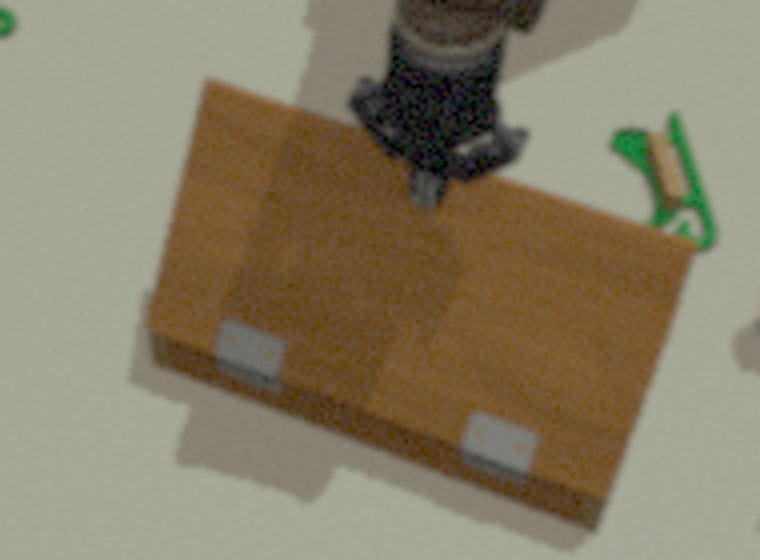

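The lid is following the fingertip, which sits at px (428,190) near its free edge, with about 2 N. That was my tenth picture. Continue along the arc.

Emit:
send_rows:
  rows: "0 0 0 -6 0 4 -1;0 0 0 -12 0 9 -1;0 0 0 -18 0 14 -1;0 0 0 -24 0 19 -1;0 0 0 -29 0 25 -1;0 0 0 -34 0 30 -1;0 0 0 -39 0 36 -1;0 0 0 -44 0 42 -1"

```text
time: 15.12
eef_pos: [0.4753, 0.1011, 0.1894]
tcp_rot: [0.999, -0.04, 0.0, 0.0]
contact_force: [1.5, 0.7, 0.1]
opening: 0.002
finger_force: 0.5
```

Emit:
send_rows:
  rows: "0 0 0 -4 0 6 -1;0 0 0 -8 0 13 -1;0 0 0 -12 0 19 -1;0 0 0 -16 0 26 -1;0 0 0 -19 0 33 -1;0 0 0 -22 0 40 -1;0 0 0 -25 0 47 -1;0 0 0 -27 0 55 -1"

```text
time: 16.12
eef_pos: [0.4483, 0.1032, 0.1343]
tcp_rot: [0.999, -0.04, -0.0, 0.0]
contact_force: [-0.2, -0.5, 1.2]
opening: 0.004
finger_force: 0.4
```

```bash
python3 lid.py|tail -1;python3 mv.py
```

```text
box TCP -66.60794089243831 0.20691272319827725 134.3434592929236
t 16.125 P [448.32 103.25 134.34] ytool deg -94.55691671397541 tilt z [-0. -0. -1.] op 0.0043099072472947775 F [-0.2 -0.5  1.2]
```

Emit:
send_rows:
  rows: "0 0 0 -1 0 6 -1;0 0 0 -2 0 12 -1;0 0 0 -3 0 18 -1;0 0 0 -3 0 23 -1;0 0 0 -4 0 28 -1;0 0 0 -4 0 32 -1;0 0 0 -4 0 35 -1;0 0 0 -4 0 37 -1"

```text
time: 17.12
eef_pos: [0.4446, 0.1036, 0.0976]
tcp_rot: [0.999, -0.04, -0.0, -0.0]
contact_force: [-0.2, -0.2, 1.0]
opening: 0.003
finger_force: 0.4
```

Emit:
send_rows:
  rows: "0 0 0 0 0 1 -1;0 0 0 0 0 2 -1;0 0 0 0 0 3 -1;0 0 0 0 0 4 -1;0 0 0 0 0 5 -1;0 0 0 0 0 5 -1"

```text
time: 17.88
eef_pos: [0.4448, 0.1035, 0.0928]
tcp_rot: [0.999, -0.04, 0.0, -0.0]
contact_force: [0.8, -0.5, 0.8]
opening: -0.001
finger_force: 0.0
```

Emit:
send_rows:
  rows: "0 0 0 0 0 0.5 -1;0 0 0 0 0 1 -1;0 0 0 0 0 1.5 -1;0 0 0 0 0 2 -1;0 0 0 0 0 2.5 -1;0 0 0 0 0 2.5 -1"

```text
time: 18.62
eef_pos: [0.4448, 0.1036, 0.092]
tcp_rot: [0.999, -0.04, -0.001, 0.0]
contact_force: [-5.5, -0.1, 12.1]
opening: -0.001
finger_force: 5.8
```

The lid bears on the rim: tips at 70 mm and 12 N. Back off and check.

Emit:
send_rows:
  rows: "0 0 0 0 0 -4 -1;0 0 0 0 0 -20 -1;0 0 0 0 0 -60 -1;0 0 0 0 0 -110 -1;0 0 0 0 0 -160 -1;0 0 0 0 -60 -180 -1;0 0 0 0 -110 -180 -1;0 0 0 0 -160 -180 -1"

```text
time: 19.62
eef_pos: [0.4576, 0.2646, 0.272]
tcp_rot: [0.999, -0.04, 0.001, -0.0]
contact_force: [1.1, -1.0, 0.2]
opening: -0.003
finger_force: 0.0
```

Emit:
send_rows:
  rows: "0 0 0 0 -50 0 -1;0 0 0 0 -100 0 -1;0 0 0 0 -140 0 -1;0 0 0 0 -140 0 -1"

```text
time: 20.12
eef_pos: [0.4681, 0.4047, 0.2706]
tcp_rot: [0.999, -0.038, 0.0, -0.0]
contact_force: [0.9, -0.8, -1.2]
opening: 0.0
finger_force: 0.0
```

Run:
```python
from h import *
np.set_printoptions(precision=3,suppress=True)
print(ctrl.get_state()['contact_force'])
ps=[ctrl.read_camera(n) for n in('top','scene')]
for t in('lid_edge','lid','house_a','sleigh','glue'):
    for p in ps: print(t,[(round(r['p'],2),w(p,r['position'])) for r in ctrl.look_for(p,t)[:2]])
# brightness check: is the top-view lid outline at the shut position (z=.07)?
a=np.deg2rad(-4.6);Rm=np.array([[np.cos(a),-np.sin(a)],[np.sin(a),np.cos(a)]])
for p in ps:
    H=cv2.cvtColor(p['color'],cv2.COLOR_RGB2HSV)
    for by in(-150,-80,80,150):
        row=[]
        for bx in range(-140,-84,4):
            u=px(p,[*(Rm@[bx/1000,by/1000]+[.5147,.0977]),.07]); row.append(int(cv2.getRectSubPix(H[...,1].copy(),(1,1),tuple(map(float,u)))[0,0]))
        print(by,row)
```

```text
[ 0.94  -0.792 -1.203]
lid_edge []
lid_edge [(0.88, array([0.523, 0.107, 0.068]))]
lid [(0.63, array([0.511, 0.099, 0.071])), (0.38, array([0.558, 0.426, 0.044]))]
lid []
house_a [(0.91, array([ 0.72 , -0.213,  0.083])), (0.77, array([ 0.664, -0.36 ,  0.082]))]
house_a [(0.72, array([ 0.687, -0.363,  0.072])), (0.64, array([ 0.746, -0.214,  0.08 ]))]
sleigh [(0.47, array([0.558, 0.43 , 0.043]))]
sleigh [(0.65, array([0.539, 0.465, 0.043]))]
glue [(0.58, array([0.407, 0.367, 0.093]))]
glue []
-150 [34, 34, 37, 41, 44, 44, 44, 48, 81, 138, 156, 157, 156, 156]
-80 [33, 35, 35, 39, 44, 45, 47, 50, 83, 137, 157, 161, 163, 162]
80 [62, 60, 60, 60, 60, 60, 63, 65, 83, 128, 151, 155, 155, 153]
150 [34, 35, 33, 37, 42, 44, 44, 44, 55, 100, 144, 150, 150, 152]
-150 [40, 40, 39, 41, 43, 41, 44, 47, 59, 111, 165, 186, 194, 188]
-80 [43, 42, 40, 42, 44, 42, 42, 42, 57, 102, 160, 199, 184, 186]
80 [46, 51, 57, 59, 58, 54, 55, 61, 65, 95, 171, 192, 208, 207]
150 [104, 71, 53, 47, 43, 41, 41, 41, 41, 61, 130, 202, 196, 179]
```

```bash
python3 -c "
from plant import ctrl
print(ctrl.sign_off())"
```

```text
the job is handed in; nothing more can be done
None
```

I laid the loose right-hand side flat beside its match in the +y compartment, lowered the lid slowly until it bore on the rim (fingertips at 70 mm, 12 N, edge in place in both views), and handed the job in at about 20 s; the other things showed no sign of having moved, though the last look only partly saw the sleigh and glue bottle.

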